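# Set the sheet fixture's length stop and hold its spring jaw open

### The job

Get the sheet-holding fixture ready for the next sheet: first slide the length stop along its rail by its knob until its pointer is in line with the index tab beside the rail, and leave it there. Then pull the spring jaw's cross bar out until the jaw's pointer is in line with the other index tab, and keep holding it there: the program finishes while the gripper still holds the jaw open against its spring, ready for a colleague to lay the sheet in. Leave the index tabs and the tools and parts lying around where they are.

Things in the scene. Friction and masses are not known exactly. Their poses are not given: they have to be found in the camera images.
- fixture: Fixed fixture: aluminium base plate 290 x 270 x 12 mm; origin on its underside, 5 mm to +x of the plate's middle. x points away from the robot (yaw up to 0.3 rad), y left, z up. Dark fixed jaw (30 x 160 mm, top at 50 mm) across it at x = 17 to 47 mm; the spring jaw in front (-x), the stop's rail behind (+x), along y. Except bar and knob all is under 60 mm above the bench.
- jaw: Spring jaw: dark block 60 x 140 mm, top 45 mm above the bench, with a cross bar. Slides along the fixture's x; starts shut, pulling to -x (to the robot) opens it, at most 75 mm. Its spring pulls 6 N at first and 150 N/m more (15 N at 60 mm) and shuts it when let go. Origin under the bar, 12 mm above the bench; axes as the fixture's.
- bar_grip (a point): Middle of the jaw's cross bar: round steel, 14 mm diameter, along the fixture's y, 100 mm clear between its uprights, centre 85 mm above the bench and 40 mm above the jaw block. Grip it from above, fingers on its -x and +x sides. Axes as the fixture's.
- jaw_pointer (a point): Tip of the jaw's pointer, a 4 mm thick fin on the right (-y) end of the jaw, in line with the bar; the point is 44 mm above the bench. Moves with the jaw. Axes as the fixture's.
- jaw_mark (a point): Mark for the jaw: the 4 mm wide ridge (top 40 mm above the bench) of the index tab on the strip along the base plate's right (-y) edge; the point is the ridge's end nearest the jaw. Clamped fast, 30 to 60 mm to -x of the shut jaw's pointer. The jaw is at the mark when pointer and mark have the same x in the fixture's frame. Axes as the fixture's.
- carriage: Length stop: dark saddle 44 x 50 mm, top 52 mm above the bench, with a black upright knob and a flat steel blade over the jaws (top 55 mm). Slides along the fixture's y, 65 mm either side of its middle, with about 3 N of friction, and stays where left. Starts near the right (-y) end. Origin under the knob, 16 mm above the bench; axes as the fixture's.
- knob_grip (a point): Grip point on the axis of the carriage's knob, 80 mm above the bench. The knob is an upright cylinder, 26 mm diameter, from 52 to 96 mm above the bench. Grip it from above; closing the fingers along the fixture's y suits the slide. Axes as the fixture's.
- stop_pointer (a point): Tip of the carriage's pointer, a 4 mm thick fin on its far (+x) side, in line with the knob; the point is 46 mm above the bench. Moves with the carriage. Axes as the fixture's.
- stop_mark (a point): Mark for the length stop: the 4 mm wide ridge (top 40 mm above the bench) of the index tab on the strip along the base plate's far (+x) edge; the point is the ridge's end nearest the rail. Clamped fast, 20 to 120 mm to +y of the carriage's start. The stop is at the mark when pointer and mark have the same y in the fixture's frame. Axes as the fixture's.
- rivet_jar: Bystander: small glass jar with steel lid, 28 mm across, 42 mm tall, standing on the left margin of the fixture's base plate. Origin at the centre of its underside.
- scraper: Bystander: screwdriver-shaped deburring scraper, 170 mm long, lying left of the fixture. Origin at the centre of its underside.
- grinder: Bystander: black hand grinder with a drum wheel, about 190 mm long, 42 mm tall, lying right of the fixture. Origin at the centre of its underside.
- coupon: Bystander: drilled aluminium sample plate 90 x 70 x 4 mm, left of the scraper. Origin at the centre of its underside.
- oil_can: Bystander: grey can, 56 mm across, 140 mm tall, standing far left of the fixture. Origin at the centre of its underside.
- wrench: Bystander: steel wrench 180 mm long, right of the grinder. Origin at the centre of its underside.

How it is judged:
On the way, in this order (a step that is already met when the one before it is completed fails the run):
1. the length stop's pointer is in line with its tab (within 5 mm) and still, the gripper off it (y of stop_pointer in the frame of stop_mark between -0.005 and 0.005 m and linear speed of carriage below 0.01 m/s and contact force between the fingers and carriage below 0.1 N), for 0.2 s.
2. the fingers hold the spring jaw with its pointer in line with its tab (within 5 mm) (x of jaw_pointer in the frame of jaw_mark between -0.005 and 0.005 m and linear speed of jaw below 0.01 m/s and contact force between the fingers and jaw above 4 N), for 0.3 s.
At the end, for the whole second after the job is handed in: The length stop rests with its pointer within 5 mm of its tab's ridge along the rail; the spring jaw stands still with its pointer within 5 mm of its own tab's ridge along the pull, and the fingers press on the jaw with more than 4 N, holding it against its spring through the last second (all of step 2 and y of stop_pointer in the frame of stop_mark between -0.005 and 0.005 m and linear speed of carriage below 0.01 m/s); the arm keeps its last pose, push and grip.
It fails at once if a tool or part lying around is moved by more than 30 mm (distance of any of rivet_jar, scraper, grinder, coupon, oil_can, wrench from where it was at the start of the episode above 0.03 m).
It fails at once if an index tab is shifted by more than 5 mm (distance of any of stop_mark, jaw_mark from where it was at the start of the episode above 0.005 m).
It also fails if it takes over 45 s, if anything falls off the work surface, if the arm or the gripper's body presses on something with over 40 N, if the wrist force passes 120 N, or if a joint passes its speed limit or range.

### The arm

A 6-joint arm with a two-finger parallel gripper is mounted at the origin on the work surface. World frame = base frame: x ahead of the robot, y to its left, z up, the work surface at z = 0. Lengths are in m, angles in rad, forces in N, time in s.
With the tool pointing down it reaches from about 0.375 to 0.9 m from the base axis. Payload 3.1 kg.
Tool frame: the origin (TCP) lies at the very end of the fingers, on their centre line; the grasp point (between the pads) lies 19 mm behind it; z points along the fingers, y is the line along which they close (so a half turn about z gives the same grasp; the last joint's range is limited). The gripper opens to 85 mm and grips with 20 to 120 N. Pads are 22 mm wide; open, the fingers measure 114 mm over their backs; the gripper's body (76 mm by 85 mm) begins 54 mm behind the grasp point. The pads swing forward as they close: fully open they stand 13 mm farther back than shut.
Start: joints at [-1.474, 0.527, 1.433, -0, 1.181, -0.178], TCP at [0.17, -0.601, 0.231] pointing down, gripper open.
Joint ranges: [-3.08, 3.08], [-0.75, 2.2], [0.22, 2.44], [-1.43, 4.57], [0, 2.65], [-2.85, 2.85]. Speed limits (rad/s): [2.79, 2.79, 3.14, 3.14, 3.14, 3.14].

### API

Orientations are given as a unit quaternion [x, y, z, w].
In Python, from station import manip, vision gives the robot as it stands.
- The arm moves only by the tool drive_tool, never from a script. Its argument "deltas" is a list that holds one entry, the list of rows, each a list of 4 numbers: the shift along the tool's x, y, z in mm, then the turn about the tool's z in rad. A call has 1 to 5 rows; each row is the pose to reach, as a shift and turn from the pose commanded when the call began, along the tool's axes at that moment; what a row does not reach only later rows make up. A row lasts 1/12 s, in which the tool goes at most 41.7 mm and 7.16 degrees, less where a joint would pass 70% of its speed; a pose out of reach is approached as far as the arm can. A call with a gripper value outside its range is refused whole. "jaw" is the finger opening in mm, from 0 to 85.4, set as the call begins (left out, the last holds). The fingers move at their own pace and stop on an object; "force" is the grip in N (left out, the last holds). Time passes only in rows, so rows that repeat a pose let the fingers close. It gives the time, the measured TCP pose, the force, the opening and the grip force at its end, in the units of the state.
- manip.sense(): the state, without advancing time (a new reading comes with each control period).
- vision.snapshot(name): name is "scene" or "top" or "wrist"; returns the picture (480x640x3 uint8, red, green, blue); there is no depth.
- vision.camera_model(name): a dict with "camera_matrix" (3x3 intrinsics, pixels), "rvec" (rotation vector, rad) and "tvec" (3), from world to camera coordinates, as OpenCV has them. Camera axes: x right, y down, z forward; pixel columns grow to the right and rows downward; lengths in m; the calibration is good to about 2 mm. A picture is of the moment at which its call begins: read the wrist's pose just before it. camera_model takes no time and is no camera call; for the wrist camera it gives the pose at the moment of the call.
- manip.sign_off(): hands the job in; it is judged then, once.
The state is a dict: "t": time; "q": joint angles; "qd": joint speeds; "tau": joint torques, N m; "tcp_pos": TCP position; "tool_rot": TCP orientation; "force": force on the tool from outside, world axes, zero at the start; "ft_torque": the same for the moment, N m; "finger_gap": opening from 0.0 (shut) to 1.0 (fully open); "gripper_force": force on a finger pad.
Only numpy, scipy, OpenCV 4.12 (cv2) and the standard library are available. Lean on these libraries where they do the work, as an engineer would, in place of code of your own. Each camera call takes 0.05 s, during which the arm holds its last target. There are 200 camera calls.

## Working session

There is one attempt and no reset: what is moved stays moved. The work goes in short steps, Python scripts to look and compute and a tool call to move; the robot and the scene stay as the last step left them, time stands still between calls to the robot, and variables do not carry over. Pictures are saved under pics/ and viewed, at most 10 in all, crops included, and the job is handed in when it is done.

Besides the shell and the picture viewer there is one more tool, called after "Request:" as name([rows], argument=value, ...), one row to a line, values as JSON. drive_tool: Moves the arm, as the interface text tells. Its arguments: {"type":"object","properties":{"deltas":{"type":"array"},"jaw":{"type":"number"},"force":{"type":"number"}},"required":["deltas"]}

```bash
mkdir -p pics
cat > h.py <<'E'
import numpy as np, cv2
from station import manip, vision
def snap(n,f):
    m=vision.camera_model(n); im=vision.snapshot(n); cv2.imwrite('pics/'+f,im[:,:,::-1]); np.savez('pics/'+f[:-4]+'.npz',K=m['camera_matrix'],r=m['rvec'],t=m['tvec'])
def ray(f,u,v):
    d=np.load('pics/'+f+'.npz'); R=cv2.Rodrigues(d['r'])[0]; K=np.array(d['K'])
    return -R.T@d['t'].ravel(), R.T@np.linalg.inv(K)@np.array([u,v,1.])
def atz(f,u,v,z):
    c,d=ray(f,u,v); return c+d*(z-c[2])/d[2]
def tri(*obs):
    A=0;b=0
    for o in obs:
        c,d=ray(*o); d=d/np.linalg.norm(d); P=np.eye(3)-np.outer(d,d); A=A+P; b=b+P@c
    x=np.linalg.solve(A,b); e=[]
    for o in obs:
        c,d=ray(*o); d=d/np.linalg.norm(d); e.append(np.linalg.norm((np.eye(3)-np.outer(d,d))@(x-c))*1e3)
    return x,e
def proj(f,X):
    d=np.load('pics/'+f+'.npz'); return cv2.projectPoints(np.array(X,float).reshape(-1,3),d['r'],d['t'],np.array(d['K']),None)[0].reshape(-1,2)
E
python3 - <<'E'
from h import *
snap('top','top.png'); snap('scene','scene.png')
s=manip.sense(); print(s['t'],s['tcp_pos'],s['tool_rot'],s['finger_gap'])
for n in('top','scene'):print(n,ray(n,320,240))
E
```

```text
0.1 [ 0.17014909 -0.60071647  0.23041755] [ 9.90509456e-01  1.37441011e-01  3.88636802e-05 -9.92159983e-04] 1.0029799787886582
top (array([0.415491  , 0.03794247, 1.05507111]), array([ 0.20048891,  0.01289398, -0.97965037]))
scene (array([0.98010747, 0.68878667, 0.81613283]), array([-0.37953238, -0.61272852, -0.69322481]))
```

View pics/top.png

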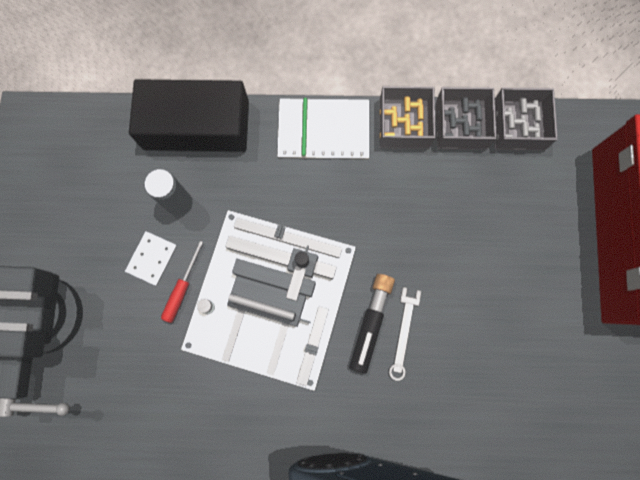

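View pics/scene.png

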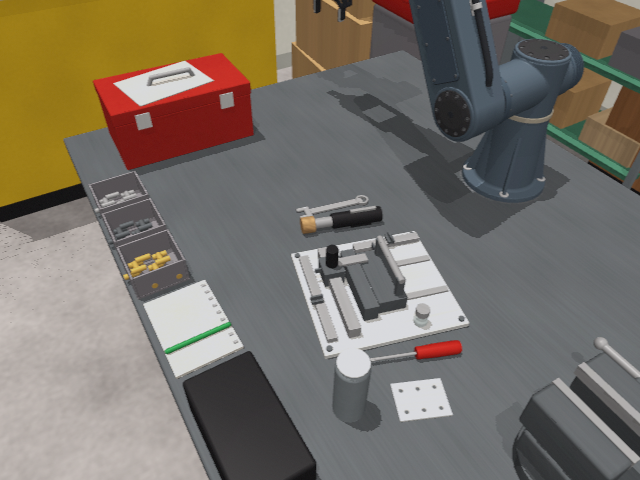

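The top view shows the plate with corners at about (229,211), (354,246), (315,389) and (183,350). The knob is at (302,258), the bar runs (232,301)–(295,319), the stop tab is near (280,233) and the jaw tab near (311,349). The scene view confirms this: knob at (332,255), jar at (422,313), and the grinder to the right of the fixture.

Run:
```python
from h import *
for p in[(229,211),(354,246),(315,389),(183,350)]:print(p,atz('top',*p,.012))
c=np.array([atz('top',*p,.012) for p in[(229,211),(354,246),(315,389),(183,350)]])
print(c.mean(0)); a=c[0]+c[1]-c[2]-c[3]; print('yaw',np.arctan2(a[1],a[0])); b=c[0]+c[3]-c[1]-c[2];print(np.arctan2(-b[0],b[1]),np.linalg.norm(a)/2,np.linalg.norm(b)/2)
print('knob',atz('top',302,258,.096),'bar',atz('top',263,307,.09))
im=cv2.imread('pics/top.png')[205:395,175:365]; im=cv2.resize(im,None,fx=3.1,fy=3.1,interpolation=cv2.INTER_CUBIC);cv2.imwrite('pics/topc.png',im)
m=vision.camera_model('wrist');R=cv2.Rodrigues(np.array(m['rvec']))[0];print(-R.T@np.array(m['tvec']).ravel(),R,m['camera_matrix'])
```

```text
(229, 211) [0.68572506 0.23740103 0.012     ]
(354, 246) [ 0.61794671 -0.01636559  0.012     ]
(315, 389) [0.34056231 0.05549687 0.012     ]
(183, 350) [0.40769481 0.31170855 0.012     ]
[0.51298222 0.14706022 0.012     ]
yaw -0.2573375750640207
-0.25861802057894334 0.28716332549926255 0.2637606896333086
knob [0.57759927 0.08281317 0.096     ] bar [0.48748197 0.15131567 0.09      ]
[ 0.24656022 -0.57988253  0.37348078] [[ 0.27247952 -0.96216056 -0.00140553]
 [-0.91427585 -0.25937334  0.31116738]
 [-0.29975754 -0.08350169 -0.95035408]] [[407.52762566   0.         321.87604223]
 [  0.         407.52762566 237.35314012]
 [  0.           0.           1.        ]]
```

View pics/topc.png

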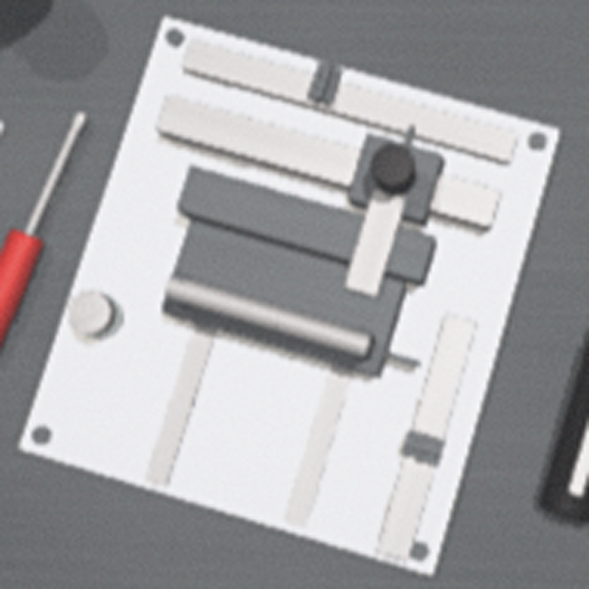

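The crop shows these points clearly (crop pixels):
- Knob: (393,167)
- Stop pointer tip: (411,130)
- Stop ridge: (325,84)
- Bar: (170,290)–(365,343)
- Jaw pointer tip: (417,363)
- Jaw ridge: (423,448)

The plate measures 287 x 264 mm with yaw about -0.258, which agrees with the text. I'll fly toward the knob and measure with the wrist camera.

Request:
drive_tool([
  [[29, -27, 0, 0], [58, -54, 0, 0], [87, -82, 0, 0], [116, -109, 0, 0], [145, -137, 0, 0]],
])

```text
t: 0.52
tcp_pos: [0.2729, -0.4283, 0.2309]
tool_rot: [0.991, 0.137, 0.0, -0.0]
force: [1.2, -0.8, 1.0]
finger_gap: 0.998
gripper_force: 0.0
```

Request:
drive_tool([
  [[29, -27, 0, 0], [58, -54, 0, 0], [87, -82, 0, 0], [116, -109, 0, 0], [145, -137, 0, 0]],
])

```text
t: 0.93
tcp_pos: [0.3751, -0.2569, 0.2312]
tool_rot: [0.991, 0.137, -0.0, -0.0]
force: [0.1, -0.6, -0.5]
finger_gap: 0.997
gripper_force: 0.0
```

Request:
drive_tool([
  [[29, -27, 0, 0.1], [58, -54, 0, 0.2], [87, -82, 0, 0.3], [116, -109, 0, 0.42], [145, -137, 0, 0.534]],
])

```text
t: 1.35
tcp_pos: [0.4712, -0.0966, 0.2311]
tool_rot: [0.993, -0.117, -0.0, -0.0]
force: [0.2, -0.2, -0.0]
finger_gap: 0.997
gripper_force: 0.0
```

Request:
drive_tool([
  [[0, -40, 0, 0], [0, -75, 0, 0], [0, -75, 0, 0], [0, -75, 0, 0]],
])

```text
t: 1.68
tcp_pos: [0.4875, -0.0237, 0.231]
tool_rot: [0.994, -0.112, -0.0, 0.0]
force: [-0.8, -0.7, 0.3]
finger_gap: 1.0
gripper_force: 0.0
```

Run:
```python
from h import *
snap('wrist','w1.png'); s=manip.sense(); print(s['t'],s['tcp_pos'],s['tool_rot'],np.abs(s['qd']).max())
```

```text
1.7333 [ 0.48750515 -0.02503128  0.23105912] [ 9.93574933e-01 -1.13175445e-01 -3.33139916e-04  2.43637458e-04] 0.04046218311953649
```

View pics/w1.png

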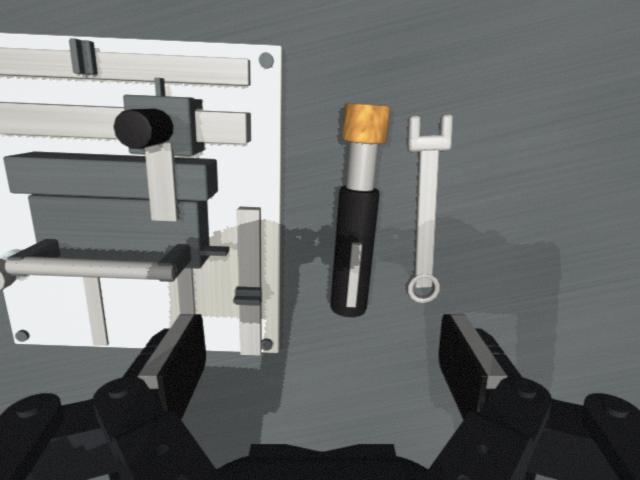

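View w1 shows the knob top at (140,128), the stop pointer at (160,85), the stop ridge at (88,57), the jaw pointer tip at (228,251), the jaw ridge at (248,296) and the bar running (10,268)–(175,270). I'll shift left for the second view.

Request:
drive_tool([
  [[0, -40, 0, 0.031], [0, -80, 0, 0.031], [0, -110, 0, 0.031], [0, -110, 0, 0.031], [0, -110, 0, 0.031]],
])

```text
t: 2.15
tcp_pos: [0.5129, 0.0811, 0.2311]
tool_rot: [0.992, -0.129, -0.0, 0.0]
force: [0.2, 0.2, -0.2]
finger_gap: 1.002
gripper_force: 0.0
```

Run:
```python
from h import *
snap('wrist','w2.png'); s=manip.sense(); print(s['t'],s['tcp_pos'],s['tool_rot'],np.abs(s['qd']).max())
a=cv2.imread('pics/w1.png')[25:325,0:300]; b=cv2.imread('pics/w2.png')
cv2.imwrite('pics/w1c.png',cv2.resize(a,None,fx=2,fy=2,interpolation=cv2.INTER_CUBIC))
cv2.imwrite('pics/w2c.png',cv2.resize(b[20:320,100:500],None,fx=2,fy=2,interpolation=cv2.INTER_CUBIC))
```

```text
2.2 [0.5126367  0.08034146 0.23109609] [ 9.91512832e-01 -1.30007908e-01 -2.55563418e-04  4.26084935e-04] 0.022976383436606906
```

View pics/w1c.png

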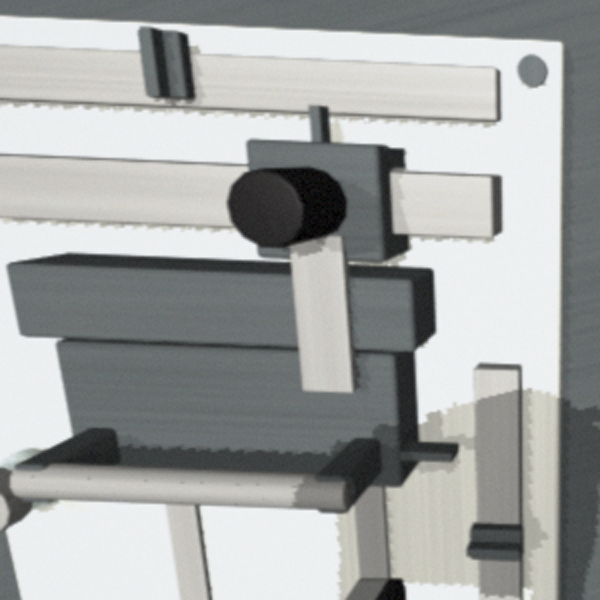

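View pics/w2c.png

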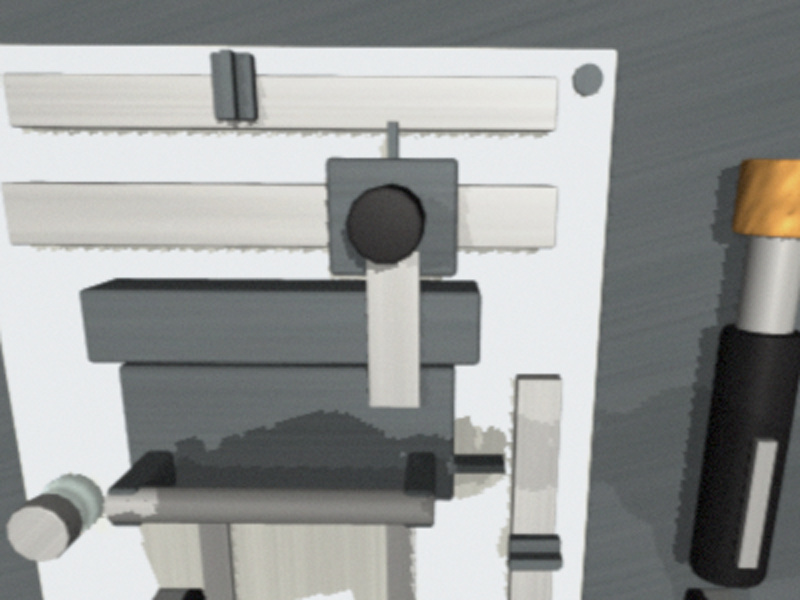

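The w2 crop shows the knob top at (386,226), the stop pointer tip at (393,123), the stop tab at (234,87), the jaw pointer tip at (504,464), the jaw tab at (535,552), and the bar running (110,505)–(433,508). I'll magnify the pointer and tab patches for sub-pixel reads.

Run:
```python
from h import *
a=cv2.imread('pics/w1.png');b=cv2.imread('pics/w2.png')
# patches 50x32 at 5x -> 250x160 ; origin (u0,v0)
P=[(a,60,35),(a,140,65),(a,205,235),(a,225,275),(b,190,40),(b,275,70),(b,325,235),(b,345,275)]
t=[]
for im,u,v in P:
    p=cv2.resize(im[v:v+40,u:u+40],(200,200),interpolation=cv2.INTER_CUBIC)
    p=np.clip(255*(p/255.)**.6,0,255).astype(np.uint8)
    for k in range(0,40,10): cv2.line(p,(k*5,0),(k*5,4),(0,0,255),1);cv2.line(p,(0,k*5),(4,k*5),(0,0,255),1)
    t.append(cv2.copyMakeBorder(p,0,0,0,0,0))
cv2.imwrite('pics/patch.png',np.vstack([np.hstack(t[:4]),np.hstack(t[4:])]))
```

```text
(no output)
```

View pics/patch.png

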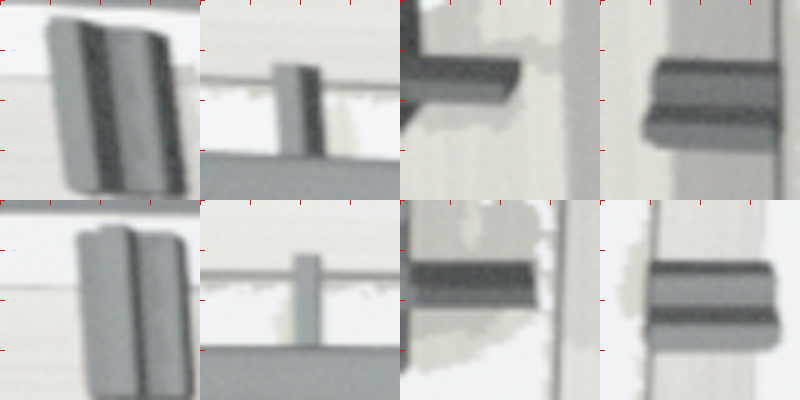

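The patches resolve ridge tops, their shaded sides and the fin tops. I'll triangulate from the two views.

Run:
```python
from h import *
y=-.258; X=np.array([np.cos(y),np.sin(y),0]);Y=np.array([-np.sin(y),np.cos(y),0]); O=np.array([.513,.147,0])+.005*X
D=dict(stop_ridge_redge=((79.2,72.6),(216.8,78.6)),stop_tip=((157,77.6),(295.8,80.6)),jaw_tip=((225.6,253),(351.6,253)),jaw_ridge_xedge=((233.6,299.8),(354.2,298.8)),knobtop=((133.2,128.2),(292.8,132.3)),barR=((172.2,271.7),(315.7,274.8)),barL=((7.2,265.7),(155.7,272.2)))
H=dict(stop_ridge_redge=.04,stop_tip=.046,jaw_tip=.044,jaw_ridge_xedge=.04,knobtop=.096)
for k,(a,b) in D.items():
    x,e=tri(('w1',*a),('w2',*b)); f=x-O
    print(k,x.round(4),'fix',(f@X).round(4),(f@Y).round(4),'err',np.round(e,1), *( [[round(float((q-O)@A),4) for A in(X,Y)] for q in (atz('w1',*a,H[k]),atz('w2',*b,H[k]))] if k in H else []))
# plate corners in w1,w2 for frame check: right-far corner
print(tri(('w1',281.3,45.5),('w2',407.5,45))[0], 'expected', O+X*.140-Y*.135)
```

```text
stop_ridge_redge [0.6278 0.1326 0.0402] fix 0.1097 0.0154 err [0. 0.] [0.1097, 0.0155] [0.1097, 0.0154]
stop_tip [0.6106 0.0744 0.045 ] fix 0.1079 -0.0453 err [0. 0.] [0.1079, -0.0456] [0.1079, -0.0453]
jaw_tip [0.4638 0.0663 0.0424] fix -0.032 -0.0906 err [0.3 0.3] [-0.0317, -0.0909] [-0.0311, -0.0904]
jaw_ridge_xedge [0.4165 0.0747 0.0356] fix -0.0799 -0.0945 err [0.7 0.7] [-0.0784, -0.0954] [-0.0769, -0.0941]
knobtop [0.5774 0.083  0.095 ] fix 0.0736 -0.0455 err [0.3 0.3] [0.0739, -0.046] [0.0734, -0.0456]
barR [0.4713 0.0959 0.0874] fix -0.0323 -0.06 err [0.4 0.4]
barL [0.5059 0.2099 0.0938] fix -0.0279 0.059 err [0.3 0.3]
[ 0.61608266 -0.01999597  0.00782743] expected [ 0.61875594 -0.02052815  0.        ]
```

The triangulated heights match the text: ridge 40 mm, stop tip 45 mm, jaw tip 42 mm, knob top 95 mm. The stop must travel about +62.9 mm along fixture y, and the jaw about -48 mm along fixture x; both are within the ranges given. Next I'll move above the knob and descend.

Request:
drive_tool([
  [[31, -10, 20, 0], [62, -19, 40, 0], [62, -19, 75, 0], [62, -19, 95, 0], [62, -19, 95, 0]],
], jaw=70)

```text
t: 2.62
tcp_pos: [0.5742, 0.0814, 0.1316]
tool_rot: [0.991, -0.131, -0.005, 0.001]
force: [-0.6, 0.1, -0.5]
finger_gap: 0.823
gripper_force: 0.0
```

Run:
```python
from h import *
s=manip.sense();R=cv2.Rodrigues(np.zeros(3))[0]
from scipy.spatial.transform import Rotation as Ro
M=Ro.from_quat(s['tool_rot']).as_matrix(); print(s['tcp_pos'],np.arctan2(M[1,0],M[0,0])); print((M.T@(np.array([.5774,.083,.064])-s['tcp_pos'])*1e3).round(1))
```

```text
[0.57419526 0.08144517 0.13163105] -0.26353652739780536
[ 3.4 -2.5 67.6]
```

Request:
drive_tool([
  [[1, -1, 20, 0], [2, -2, 40, 0], [2, -2, 60, 0], [2, -2, 70, 0], [2, -2, 70, 0]],
])

```text
t: 3.03
tcp_pos: [0.5787, 0.0841, 0.0653]
tool_rot: [0.991, -0.131, -0.002, 0.0]
force: [0.4, 0.2, -0.0]
finger_gap: 0.818
gripper_force: 0.0
```

Request:
drive_tool([
  [[0, 0, 0, 0], [0, 0, 0, 0], [0, 0, 0, 0], [0, 0, 0, 0], [0, 0, 0, 0]],
], jaw=15, force=30)

```text
t: 3.45
tcp_pos: [0.5809, 0.0851, 0.0679]
tool_rot: [0.992, -0.129, 0.001, 0.0]
force: [-2.1, -1.8, 6.8]
finger_gap: 0.296
gripper_force: 29.5
```

Gripped at about 25 mm opening, which fits the 26 mm knob. Now I'll slide it +y, i.e. tool -y by 63 mm.

Request:
drive_tool([
  [[0, -12, 0, 0], [0, -25, 0, 0], [0, -38, 0, 0], [0, -50, 0, 0], [0, -60, 0, 0]],
])

```text
t: 3.87
tcp_pos: [0.5967, 0.1433, 0.0679]
tool_rot: [0.992, -0.129, 0.002, 0.001]
force: [-0.4, -4.1, 6.0]
finger_gap: 0.292
gripper_force: 29.5
```

Request:
drive_tool([
  [[0, -2, 0, 0], [0, -3, 0, 0], [0, -3, 0, 0], [0, -3, 0, 0]],
])

```text
t: 4.2
tcp_pos: [0.5976, 0.1464, 0.0679]
tool_rot: [0.992, -0.129, 0.002, -0.0]
force: [0.2, 0.2, 5.7]
finger_gap: 0.294
gripper_force: 29.8
```

Run:
```python
from h import *
snap('wrist','w3.png')
s=manip.sense(); d=np.array(s['tcp_pos'])-[.5809,.0851,.0679]; print(s['t'],d, d@[np.sin(.258),np.cos(.258),0],s['force'],np.abs(s['qd']).max())
y=-.258; X=np.array([np.cos(y),np.sin(y),0]);Y=np.array([-np.sin(y),np.cos(y),0]); O=np.array([.513,.147,0])+.005*X
for f in[(.1097,.0174,.04),(.1079,.0174,.046)]: print(proj('w3',O+f[0]*X+f[1]*Y+[0,0,f[2]]))
p=proj('w3',O+.1097*X+.0174*Y+[0,0,.04])[0]; u,v=int(p[0])-60,max(int(p[1])-60,0); print(u,v)
cv2.imwrite('pics/w3c.png',cv2.resize(cv2.imread('pics/w3.png')[v:v+120,u:u+120],None,fx=5,fy=5,interpolation=cv2.INTER_CUBIC))
```

```text
4.25 [1.67094001e-02 6.13579309e-02 1.98220773e-05] 0.06359047639078101 [ 0.57207662 -0.29145274  6.41807468] 0.0027858704454304505
[[328.26104068 217.43078168]]
[[328.45127979 225.2670441 ]]
268 157
```

View pics/w3c.png

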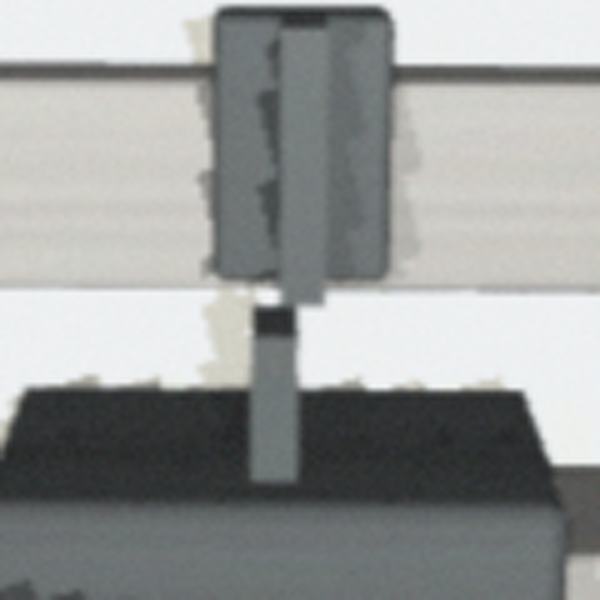

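In w3 the ridge end is at crop x≈303 and the pointer tip at x≈275. With 4 mm being about 43 px, the stop is ~2.6 mm too far to +y, so I'll nudge it back.

Request:
drive_tool([
  [[0, 1.5, 0, 0], [0, 2.6, 0, 0], [0, 2.6, 0, 0], [0, 2.6, 0, 0]],
])

```text
t: 4.58
tcp_pos: [0.5971, 0.1446, 0.0679]
tool_rot: [0.992, -0.13, 0.002, -0.001]
force: [1.2, 2.1, 5.2]
finger_gap: 0.294
gripper_force: 29.8
```

Request:
drive_tool([
  [[0, 0, 0, 0], [0, 0, 0, 0], [0, 0, 0, 0], [0, 0, 0, 0], [0, 0, 0, 0]],
], jaw=70)

```text
t: 5.0
tcp_pos: [0.5952, 0.1438, 0.066]
tool_rot: [0.992, -0.13, -0.0, 0.0]
force: [0.3, -0.7, -0.4]
finger_gap: 0.822
gripper_force: 0.0
```

Run:
```python
from h import *
snap('wrist','w4.png')
s=manip.sense(); print(s['t'],s['tcp_pos'],s['force'],s['finger_gap'],s['q'])
b=cv2.imread('pics/w4.png')
cv2.imwrite('pics/w4c.png',cv2.resize(b[157:277,258:378],None,fx=5,fy=5,interpolation=cv2.INTER_CUBIC))
```

```text
5.05 [0.59529312 0.14375484 0.06609122] [0.58431833 1.29745658 0.39937653] 0.8167927233610892 [ 5.46896345e-02  7.29960543e-01  1.58655689e+00 -1.01972509e-06
  8.25635679e-01  1.88567859e+00]
```

View pics/w4c.png

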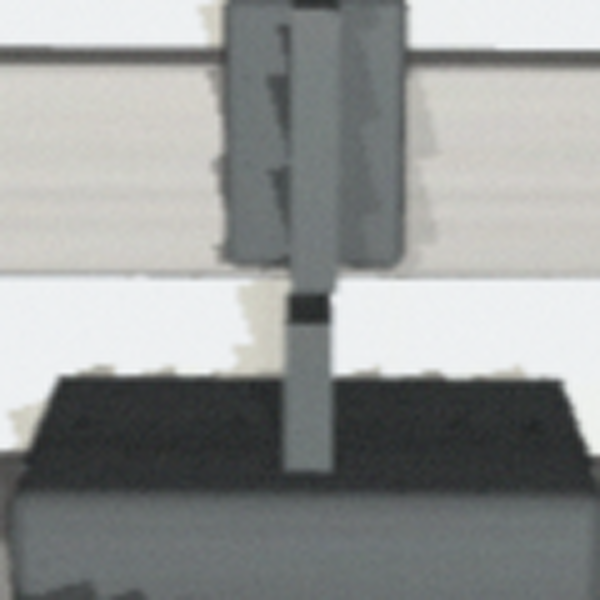

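w4 shows the ridge centre at x≈314 and the released pointer at x≈309, which is about 0.5 mm, so the stop is set. Next: lift, go over the bar and turn the tool by -1.57 rad.

Request:
drive_tool([
  [[0, 0, -40, 0], [0, 0, -80, 0], [-35, 6, -90, -0.12], [-70, 12, -90, -0.24], [-107, 18, -90, -0.36]],
], jaw=60)

```text
t: 5.47
tcp_pos: [0.4878, 0.1539, 0.1576]
tool_rot: [0.999, 0.053, 0.002, -0.0]
force: [-0.5, 0.5, -0.4]
finger_gap: 0.702
gripper_force: 0.0
```

Request:
drive_tool([
  [[0, 0, 0, -0.12], [0, 0, 0, -0.24], [0, 0, 0, -0.36], [0, 0, 0, -0.48], [0, 0, 0, -0.6]],
])

```text
t: 5.88
tcp_pos: [0.4874, 0.154, 0.1564]
tool_rot: [0.938, 0.346, 0.0, 0.0]
force: [-0.6, -0.2, 0.1]
finger_gap: 0.705
gripper_force: 0.0
```

Request:
drive_tool([
  [[0, 0, 0, -0.12], [0, 0, 0, -0.24], [0, 0, 0, -0.36], [0, 0, 0, -0.48], [0, 0, 0, -0.61]],
])

```text
t: 6.3
tcp_pos: [0.4874, 0.1539, 0.1563]
tool_rot: [0.793, 0.61, -0.0, -0.0]
force: [-0.4, 0.0, 0.4]
finger_gap: 0.702
gripper_force: 0.0
```

```bash
cat > st.py <<'E'
from h import *
from scipy.spatial.transform import Rotation as Ro
s=manip.sense();M=Ro.from_quat(s['tool_rot']).as_matrix()
print(s['t'],s['tcp_pos'],'psi',np.arctan2(M[1,0],M[0,0]),'to bar(tool mm)',(M.T@(np.array([.4869,.1539,.066])-s['tcp_pos'])*1e3).round(1),s['force'],s['finger_gap'],s['gripper_force'])
y=-.258; X=np.array([np.cos(y),np.sin(y),0]);Y=np.array([-np.sin(y),np.cos(y),0]); O=np.array([.513,.147,0])+.005*X
print('tcp fix',((np.array(s['tcp_pos'])-O)@X).round(4),((np.array(s['tcp_pos'])-O)@Y).round(4))
E
python3 - <<'E'
from st import *
f=lambda c:(175-.34+c[0]/3.1,205-.34+c[1]/3.1)
a=atz('top',*f((415,363)),.044);b=atz('top',*f((405,446)),.04)
print('top: pointer',((a-O)@X,(a-O)@Y),'ridge',((b-O)@X,(b-O)@Y))
E
```

```text
6.3 [0.48737052 0.1539075  0.15625602] psi 1.3109203689181292 to bar(tool mm) [-0.1 -0.4 90.3] [-0.37990638  0.01152755  0.3584731 ] 0.7016101589876761 0.0
tcp fix -0.0315 0.0001
top: pointer (np.float64(-0.03174507585949875), np.float64(-0.08694307090518982)) ridge (np.float64(-0.08093025051167849), np.float64(-0.09476784691917567))
```

The top view gives a 49.2 mm pull and the wrist views 47.8–49.9, so I'll use about 48.7. Descending onto the bar and gripping.

Request:
drive_tool([
  [[0, 0, 25, 0], [0, 0, 50, 0], [0, 0, 75, 0], [0, 0, 90, 0], [0, 0, 90, 0]],
])

```text
t: 6.72
tcp_pos: [0.4853, 0.1536, 0.0635]
tool_rot: [0.795, 0.607, -0.003, -0.002]
force: [-0.4, 0.0, 1.0]
finger_gap: 0.698
gripper_force: 0.0
```

Request:
drive_tool([
  [[0, 0, 0, 0], [0, 0, 0, 0], [0, 0, 0, 0], [0, 0, 0, 0], [0, 0, 0, 0]],
], jaw=5, force=60)

```text
t: 7.13
tcp_pos: [0.4879, 0.1542, 0.0677]
tool_rot: [0.795, 0.607, 0.001, 0.0]
force: [-1.3, -0.6, 5.8]
finger_gap: 0.14
gripper_force: 58.5
```

```bash
python3 st.py
```

```text
7.1333 [0.48791538 0.15417612 0.06767364] psi 1.3047872658476232 to bar(tool mm) [-0.5 -0.9  1.7] [-1.31062064 -0.6153244   5.80638075] 0.1404888107915635 58.50137114524841
tcp fix -0.0311 0.0005
```

The bar is gripped (12 mm opening, 58 N), and the grip point at fx -31 mm agrees with the pointer. Fixture -x is tool -y, so I'll pull that way.

Request:
drive_tool([
  [[0, -8, 0, 0], [0, -18, 0, 0], [0, -28, 0, 0], [0, -38, 0, 0], [0, -46, 0, 0]],
])

```text
t: 7.55
tcp_pos: [0.4502, 0.1647, 0.0677]
tool_rot: [0.794, 0.608, 0.006, 0.005]
force: [10.3, -11.8, -3.3]
finger_gap: 0.142
gripper_force: 58.8
```

Request:
drive_tool([
  [[0, -2, 0, 0], [0, -2.7, 0, 0], [0, -2.7, 0, 0], [0, -2.7, 0, 0], [0, -2.7, 0, 0]],
])

```text
t: 7.97
tcp_pos: [0.4479, 0.1653, 0.0677]
tool_rot: [0.794, 0.608, 0.006, 0.005]
force: [8.2, -10.7, -2.0]
finger_gap: 0.14
gripper_force: 59.0
```

```bash
python3 st.py
python3 - <<'E'
from h import *
from st import X,Y,O
for n in('wrist','top','scene'): snap(n,n+'5.png')
c=O-.0797*X-.0925*Y+[0,0,.042]
t=[]
for n in('wrist5','top5','scene5'):
    p=proj(n,c)[0]; print(n,p)
    h=20 if n!='wrist5' else 35
    u,v=[int(np.clip(p[i]-h,0,(640,480)[i]-2*h)) for i in(0,1)]; print(u,v,h)
    t.append(cv2.resize(cv2.imread('pics/'+n+'.png')[v:v+2*h,u:u+2*h],(400,400) if n!='wrist5' else (400,400),interpolation=cv2.INTER_CUBIC))
im=np.hstack(t[1:]); w=cv2.resize(cv2.imread('pics/wrist5.png'),(266,200)); 
cv2.imwrite('pics/fin.png',np.vstack([im,np.hstack([w,cv2.resize(t[0],(200,200)),np.zeros((200,334,3),np.uint8)])]))
E
```

```text
7.9667 [0.44786125 0.16526268 0.06771515] psi 1.306548089698913 to bar(tool mm) [-0.8 40.6  2.3] [  8.19646466 -10.71278808  -2.0206629 ] 0.1396440244882834 58.990938663482666
tcp fix -0.0726 0.001
7.9667 [0.44786125 0.16526268 0.06771515] psi 1.306548089698913 to bar(tool mm) [-0.8 40.6  2.3] [  8.19646466 -10.71278808  -2.0206629 ] 0.1396440244882834 58.990938663482666
tcp fix -0.0726 0.001
wrist5 [309.35573872 450.09901798]
274 410 35
top5 [304.2854607  347.54460276]
284 327 20
scene5 [392.37221621 237.89919209]
372 217 20
```

View pics/fin.png

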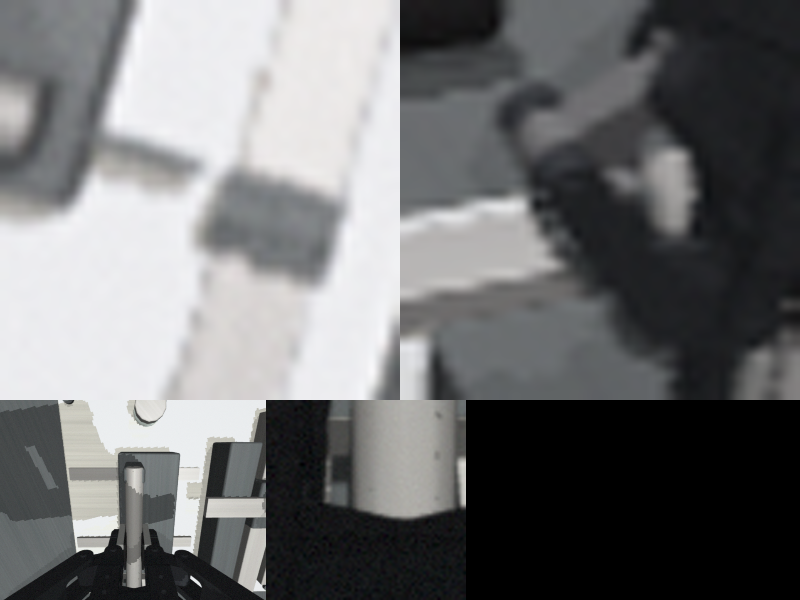

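The top crop (10x) shows the pointer tip at (200,163) and the tab's inner end centred near (213,212). The TCP travelled only 41.5 mm because of arm compliance under the spring, so about 7–8 mm remain, consistent in both measures. Pulling on by 8.2.

Request:
drive_tool([
  [[0, -3, 0, 0], [0, -6, 0, 0], [0, -8.2, 0, 0], [0, -8.2, 0, 0], [0, -8.2, 0, 0]],
])

```text
t: 8.53
tcp_pos: [0.4405, 0.1673, 0.0677]
tool_rot: [0.794, 0.608, 0.006, 0.005]
force: [9.1, -12.3, -1.0]
finger_gap: 0.142
gripper_force: 58.9
```

```bash
python3 st.py
python3 - <<'E'
from st import *
snap('top','top6.png')
a=atz('top5',284-.45+20.0,327-.45+15.8,.044);b=atz('top5',284-.45+21.3,327-.45+21.2,.04)
print('before: pointer-ridge',(a-b)@X, (b-O)@X,(a-O)@X)
A=cv2.cvtColor(cv2.imread('pics/top5.png'),7)[320:375,275:325].astype(float);B=cv2.cvtColor(cv2.imread('pics/top6.png'),7)[320:375,275:325].astype(float)
# fin columns darkness centroid in last px before tip
for n,I in(('5',A),('6',B)):
    for u in(299,300,301,302): print(n,u,I[13:32,u-275].astype(int))
E
```

```text
8.5333 [0.44048264 0.16730642 0.06772375] psi 1.3067485192620638 to bar(tool mm) [-0.8 48.3  2.5] [  9.12725509 -12.25372105  -0.99986303] 0.14176003012912536 58.89842927455902
tcp fix -0.0803 0.0011
8.5333 [0.44048264 0.16730642 0.06772375] psi 1.3067485192620638 to bar(tool mm) [-0.8 48.3  2.5] [  9.12725509 -12.25372105  -0.99986303] 0.14176003012912536 58.89842927455902
tcp fix -0.0803 0.0011
before: pointer-ridge 0.008871525547739699 -0.07978753772435221 -0.0709160121766125
5 299 [237 239 237 238 239 238 239 233 192 138 145 167 181 214 235 238 236 237
 237]
5 300 [237 237 236 237 238 237 240 240 209 148 136 161 179 217 238 238 238 238
 238]
5 301 [237 238 239 236 239 238 239 238 223 167 138 149 178 211 238 239 240 240
 239]
5 302 [237 237 238 238 237 238 238 240 233 195 147 164 193 224 239 239 236 236
 235]
6 299 [237 238 238 237 237 239 239 237 238 237 238 238 209 150 137 160 179 216
 237]
6 300 [238 237 237 238 236 237 238 237 236 237 239 237 226 162 136 149 175 216
 236]
6 301 [238 237 237 237 239 238 237 238 237 238 238 238 233 194 142 154 191 225
 237]
6 302 [238 238 238 236 237 237 237 238 237 238 238 239 238 215 162 175 213 236
 234]
```

The TCP has travelled 49.2 mm in total, and the top view puts the pointer within about 1 mm of the ridge. Hold for a moment, then hand in.

Request:
drive_tool([
  [[0, -0.4, 0, 0], [0, -0.4, 0, 0], [0, -0.4, 0, 0], [0, -0.4, 0, 0], [0, -0.4, 0, 0]],
])

```text
t: 9.0
tcp_pos: [0.4404, 0.1673, 0.0677]
tool_rot: [0.794, 0.608, 0.006, 0.006]
force: [10.0, -12.5, -0.9]
finger_gap: 0.142
gripper_force: 58.9
```

```bash
python3 st.py; python3 -c "
from station import manip
print(manip.sign_off())"
```

```text
9.0 [0.44041659 0.1673175  0.06773613] psi 1.3066964593025683 to bar(tool mm) [-0.8 48.3  2.5] [ 10.00153307 -12.4572712   -0.91964254] 0.14166365417902946 58.90621304512024
tcp fix -0.0804 0.0011
the job is handed in; nothing more can be done
None
```

I set the length stop about 0.5 mm from its tab and pulled the spring jaw to within about 1 mm of its own by my measurements, then handed the job in at 9.0 s with the gripper still holding it open at about 59 N; the sign-off returned no verdict.

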